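# Let the take-up ratchet back one notch

## Task

The take-up stand on the low white shelf is wound one notch too far. With a fingertip push the ball lever of its pawl over to the right so that the pawl lifts out of the teeth and stays up, push the top spoke to the right to let the wheel back exactly one notch (an eighth of a turn), then tip the lever back to the left so that the pawl drops fully home in the next gap. Nothing is to be picked up: do not lift or shove the stand, and leave the other things lying about alone.

Things in the scene. Friction and masses are not known exactly. Their poses are not given: they have to be found in the camera images.
- stand: free-standing take-up stand, 3.5 kg: grey base 165 (x) by 160 (y) mm; on a level axle 100 mm up an empty black spool, an 8-tooth steel ratchet wheel and, at the -y end, a hub with four spokes. Origin: on the riser top, below the ratchet wheel's middle. x: the way the wheel's top moves backward, level, to the robot's right; y: along the axle; z: up. Bearing cheeks at y -40, +64 mm, 125 high
- wheel (a joint): turn of ratchet wheel, spool and spokes together, rad; within 0.08 of 0 at the start; grows backward (its top moves to stand +x); one notch is 0.785 (half the angle between two spokes). With the pawl down it is blocked about 0.12 past 0. Stiff (about 2 N at a spoke's end), stays where it is left. The pawl then drops home if the wheel stands within 0.1 of 0.785
- pawl (a joint): swing of the pawl, rad: 0 = down, its nose between two teeth at the top of the ratchet wheel; 1.15 = lifted and thrown back on its stop. Worked by weight alone (under 1 N at its ball): below about 0.6 it falls shut, beyond about 0.85 it falls open, and rests at either end. Pivot at stand x +62, y 0, z 163 mm, in a dark bracket 30 mm wide (y)
- pawl_ball (a point): centre of the black ball, 20 mm across, on the end of the pawl's lever (8 mm rod beside the bracket, 50 mm from pivot to ball). Pawl down: the lever leans toward the wheel, ball at stand x +38, y +42, z 207 mm; pushing it to stand +x lifts the pawl; thrown back it lies at x +92, z 203 mm; highest in between, z 213 mm
- spoke_ball (a point): centre of the black ball end, 18 mm across, of the spoke nearest upright at the start (74 mm from the axle, spoke 10 mm thick, in the plane stand y -75 mm; hub radius 18 mm). At wheel 0 it leans 0.42 rad from upright to stand -x, after one notch 0.365 rad to stand +x. The other three follow at 90 degrees each
- riser: low white shelf, 460 (x) by 250 (y) mm, top 65 mm above the desk, fixed; the stand and some small things stand on it. Origin: on the desk below its middle; its x runs along the desk edge to the right
- flux_tin: bystander, loose: small round yellow-lidded tin, 50 mm across, 25 high; origin at centre of its underside
- solder_reel_2: bystander, loose: small reel of solder wire, 63 mm across, 28 high; origin at centre of its underside
- terminal_block: bystander, loose: grey terminal block, 22x26x22 mm; origin at centre of its underside
- screwdriver_green: bystander, loose: screwdriver with green handle, 128 mm long; origin at centre of its underside
- wick_1: bystander, loose: flat blue disc of desoldering wick, 41x76x10 mm; origin at centre of its underside
- lever_conn_3: bystander, loose: orange lever connector, 13x25x12 mm; origin at centre of its underside
- led_disc_1: bystander, loose: round white LED board, 48 mm across, 14 high; origin at centre of its underside

How it is judged:
By the outcome, as a careful person would: the job done as asked, in the order asked, and still so for the second after the job is handed in, with the robot touching nothing.
It also fails if it takes over 48 s, if anything falls off the work surface, if the arm or the gripper's body presses on something with over 40 N, if the wrist force passes 120 N, or if a joint passes its speed limit or range.

## Robot

A 7-joint arm with a two-finger parallel gripper is mounted at the origin on a cart in front of the work surface, level with it; the furniture and walls round the work are solid. World frame = base frame: x ahead of the robot, y to its left, z up, the work surface at z = 0. Lengths are in mm, angles in rad, forces in N, time in s.
With the tool pointing down it reaches from about 425 to 800 mm from the base axis. Payload 8.3 kg.
Tool frame: the origin (TCP) lies midway between the tips of the shut fingers; the grasp point (between the pads) lies 19 mm behind it; z points along the fingers, y is the line along which they close (so a half turn about z gives the same grasp; the last joint's range is limited). The gripper opens to 85 mm and grips with 20 to 120 N. Pads are 22 mm wide; open, the fingers measure 114 mm over their backs; the gripper's body (76 mm by 85 mm) begins 54 mm behind the grasp point. The pads swing forward as they close: fully open they stand 13 mm farther back than shut.
Start: joints at [-1.259, 0.383, 0.016, 1.37, -0.006, 1.388, -0.046], TCP at [228.752, 581.615, 231.279] pointing down, gripper open.
Joint ranges: [-2.95, 2.95], [-0.25, 2.06], [-1.52, 1.56], [0.18, 2.33], [-1.44, 4.58], [0.02, 2.06], [-3.01, 3.01]. Speed limits (rad/s): [2.39, 2.39, 3.01, 3.01, 3.14, 3.14, 3.14].

## Interface

Orientations are given as a unit quaternion [x, y, z, w].
In Python, from bench import ctrl, get_image gives the robot as it stands. The module is installed in compiled form; this text tells all that it offers. Calls block until the motion is done:
- ctrl.move_ptp(position, orientation): joint-space move of the TCP to a pose.
- ctrl.move_straight(position, rotation=None, feed=150, stop_force=None): straight line of the TCP; rotation=None keeps the orientation; feed is the mean speed in mm/s. With stop_force (N) it stops when the force on the tool has changed by that much, and returns True; else False.
- ctrl.move_joints(angles): joint-space move.
- ctrl.open_gripper() and ctrl.close(squeeze=None): open the fingers fully, or close them until they stop; squeeze is the grip in N (None keeps the last).
- ctrl.dwell(seconds).
- ctrl.ik(position, orientation): joint angles nearest the present ones, or None.
- get_image(name): name is "scene" or "top" or "wrist"; returns a dict with "frame" (384x512x3 uint8, red, green, blue), "intrinsics" (3x3 intrinsics, pixels), "rvec" (rotation vector, rad) and "tvec" (3), from world to camera coordinates, as OpenCV has them; the wrist camera has in their place "T_tool_cam" (4x4, takes a point from camera to tool coordinates, whose origin is the TCP and whose axes are the flange's). Camera axes: x right, y down, z forward; pixel columns grow to the right and rows downward; lengths in mm; the calibration is good to about 2 mm. A picture is of the moment at which its call begins: read the wrist's pose just before it. There is no depth.
A pose or a line that the arm cannot do raises ctrl.IKError and nothing moves.
- ctrl.close_job(): hands the job in; it is judged then, once.
Readings, each from a call of its own:
- ctrl.read_time(): time.
- ctrl.read_qpos(): joint angles.
- ctrl.read_qd(): joint speeds.
- ctrl.read_effort(): joint torques, N m.
- ctrl.read_eef_pos(): TCP position.
- ctrl.read_orientation(): TCP orientation.
- ctrl.read_contact_force(): force on the tool from outside, world axes, zero at the start.
- ctrl.read_moment(): the same for the moment, N m.
- ctrl.read_opening(): finger opening in mm.
- ctrl.read_grip_force(): force on a finger pad.
Only numpy, scipy, OpenCV 4.12 (cv2) and the standard library are available. Lean on these libraries where they do the work, as an engineer would, in place of code of your own. Each camera call takes 0.05 s, during which the arm holds its last target. There are 200 camera calls.

## Working session

There is one attempt and no reset: what is moved stays moved. The work goes in short steps, each a Python script; the robot and the scene stay as the last script left them, time stands still between calls to the robot, and variables do not carry over. Pictures are saved under pics/ and viewed, at most 10 in all, crops included, and the job is handed in when it is done.

```bash
mkdir -p pics; python3 - <<'E'
from bench import ctrl, get_image
import cv2, pickle, numpy as np
d={}
for n in ("scene","top","wrist"):
    im=get_image(n); d[n]=im
    cv2.imwrite(f"pics/{n}0.png", cv2.cvtColor(im["frame"],cv2.COLOR_RGB2BGR))
pickle.dump(d,open("im0.pkl","wb"))
s=np.hstack([cv2.imread("pics/scene0.png"),cv2.imread("pics/top0.png")])
print(ctrl.read_time(),ctrl.read_orientation(),ctrl.read_eef_pos())
for n in("scene","top"):
    i=d[n]; R=cv2.Rodrigues(np.array(i["rvec"],float))[0]; print(n,(-R.T@np.array(i["tvec"]).ravel()).round(),R.round(2).tolist(),i["intrinsics"])
E
```

```text
0.15 [ 1.86240491e-01  9.82503888e-01 -7.56707795e-04 -1.34022399e-04] [228.60798483 581.27081809 230.503047  ]
scene [183. 259. 850.] [[-0.81, -0.58, 0.01], [-0.44, 0.6, -0.67], [0.38, -0.55, -0.74]] [[383.88230573   0.         251.43248039]
 [  0.         383.88230573 190.13439597]
 [  0.           0.           1.        ]]
top [ 379. -232. 1064.] [[-0.0, -1.0, 0.02], [-0.99, -0.0, -0.14], [0.14, -0.02, -0.99]] [[425.47222235   0.         258.70444222]
 [  0.         425.47222235 186.98412301]
 [  0.           0.           1.        ]]
```

View pics/scene0.png

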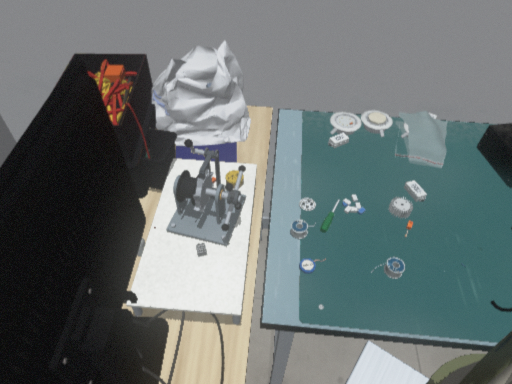

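View pics/top0.png

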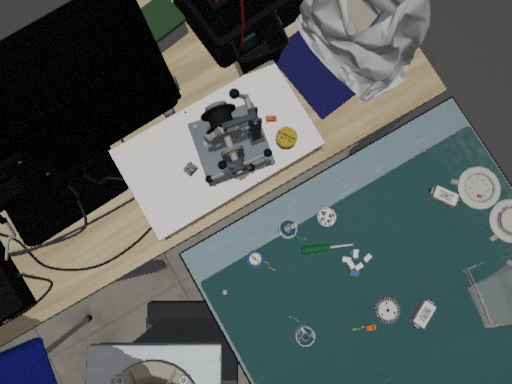

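The scene view shows the stand at about (208,195) on the white shelf. The top view shows it at about (232,140), on a shelf turned by roughly 30°. Next I'll measure the shelf and zoom in on the stand.

```bash
cat > h.py <<'E'
import cv2, numpy as np, pickle
def ray(im,uv):
    K=np.array(im["intrinsics"]);R=cv2.Rodrigues(np.array(im["rvec"],float))[0];t=np.array(im["tvec"],float).ravel()
    d=R.T@np.linalg.inv(K)@np.array([uv[0],uv[1],1.]); return -R.T@t,d/np.linalg.norm(d)
def onz(im,uv,z):
    c,d=ray(im,uv); return c+d*(z-c[2])/d[2]
def tri(a,ua,b,ub):
    c1,d1=ray(a,ua);c2,d2=ray(b,ub)
    s=np.linalg.lstsq(np.c_[d1,-d2],c2-c1,rcond=None)[0]
    p,q=c1+s[0]*d1,c2+s[1]*d2; return (p+q)/2,np.linalg.norm(p-q)
def proj(im,P):
    return cv2.projectPoints(np.array(P,float).reshape(-1,1,3),np.array(im["rvec"],float),np.array(im["tvec"],float),np.array(im["intrinsics"]),None)[0].reshape(-1,2)
E
python3 - <<'E'
from h import *
d=pickle.load(open("im0.pkl","rb"))
for n in("top","scene"):
    f=d[n]["frame"]; hsv=cv2.cvtColor(f,cv2.COLOR_RGB2HSV)
    m=((hsv[...,1]<25)&(hsv[...,2]>185)).astype(np.uint8)*255
    m=cv2.morphologyEx(m,cv2.MORPH_OPEN,np.ones((3,3)))
    cs=cv2.findContours(m,0,2)[0]
    for c in sorted(cs,key=cv2.contourArea)[-3:]:
        h=cv2.convexHull(c); q=cv2.approxPolyDP(h,8,True).reshape(-1,2)
        print(n,cv2.contourArea(c),[(tuple(map(int,u)),onz(d[n],u,65)[:2].round().tolist()) for u in q])
a=d["top"]["frame"][80:195,180:305]; b=d["scene"]["frame"][130:255,150:260]
a=cv2.resize(a,None,fx=3.2,fy=3.2,interpolation=2);b=cv2.resize(b,None,fx=3.6,fy=3.6,interpolation=2)
H=max(a.shape[0],b.shape[0]);o=np.zeros((H,a.shape[1]+b.shape[1],3),np.uint8);o[:a.shape[0],:a.shape[1]]=a;o[:b.shape[0],a.shape[1]:]=b
print(o.shape);cv2.imwrite("pics/crop0.png",o[...,::-1])
E
```

```text
top 18.0 [((357, 250), [374.0, -479.0])]
top 1230.0 [((218, 377), [95.0, -159.0]), ((196, 382), [85.0, -111.0]), ((164, 359), [134.0, -38.0]), ((165, 348), [157.0, -40.0]), ((219, 347), [159.0, -161.0])]
top 18645.0 [((275, 65), [828.0, -291.0]), ((323, 142), [633.0, -406.0]), ((158, 238), [402.0, -16.0]), ((110, 151), [609.0, 105.0])]
scene 1159.5 [((225, 42), [1158.0, -934.0]), ((227, 83), [962.0, -697.0]), ((176, 78), [1133.0, -610.0]), ((184, 57), [1212.0, -740.0])]
scene 1840.5 [((347, 383), [151.0, -28.0]), ((368, 342), [150.0, -123.0]), ((427, 378), [29.0, -126.0])]
scene 9407.0 [((177, 159), [832.0, -291.0]), ((256, 164), [632.0, -412.0]), ((240, 314), [397.0, -18.0]), ((136, 305), [591.0, 97.0]), ((132, 284), [635.0, 68.0])]
(450, 796, 3)
```

View pics/crop0.png

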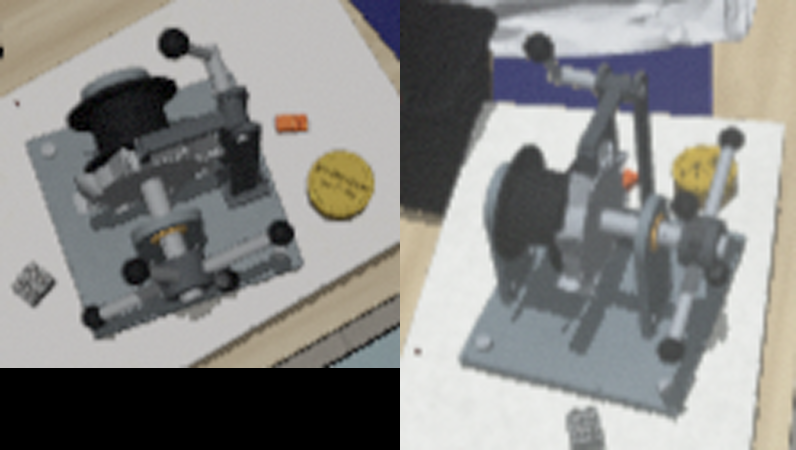

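The crop shows the pawl ball (top crop (173,43), scene crop (539,46)) and all four spoke balls in both views. I'll triangulate them and fit the stand pose.

```bash
python3 - <<'E'
from h import *
from scipy.optimize import least_squares
d=pickle.load(open("im0.pkl","rb"))
T=lambda x,y:(180+(x+.5)/3.2-.5,80+(y+.5)/3.2-.5); S=lambda x,y:(150+(x-399.5)/3.6-.5,130+(y+.5)/3.6-.5)
pts={"pawl":((173,43),(539,46)),"s0":((134,271),(686,203)),"s1":((281,232),(731,138)),"s2":((229,280),(718,270)),"s3":((94,317),(671,350))}
P={}
for k,(a,b) in pts.items():
    P[k],e=tri(d["top"],T(*a),d["scene"],S(*b)); print(k,P[k].round(1),round(e,1))
w=-.42
def model(p):
    x,y,th,w=p;R=np.array([[np.cos(th),-np.sin(th)],[np.sin(th),np.cos(th)]])
    o=[(38,42,207)]+[(74*np.sin(w+i*np.pi/2),-75,100+74*np.cos(w+i*np.pi/2)) for i in range(4)]
    return np.array([[*(R@q[:2]+[x,y]),q[2]+65] for q in o])
W=np.array(list(P.values()))
r=least_squares(lambda p:(model(p)-W).ravel(),[660,-180,-1.07,-.42]); print("pose",r.x.round(3),(model(r.x)-W).round(1).tolist())
np.save("pose.npy",r.x)
pt=np.array([[T(*a) for a,b in pts.values()],[S(*b) for a,b in pts.values()]])
def rp(p): M=model(p); return np.r_[(proj(d["top"],M)-pt[0]).ravel(),(proj(d["scene"],M)-pt[1]).ravel()]
r=least_squares(rp,r.x); print("pose2",r.x.round(3),rp(r.x).round(1).tolist())
np.save("pose.npy",r.x)
E
```

```text
pawl [ 675.  -198.3  276. ] 0.5
s0 [ 541.9 -174.   238.1] 1.6
s1 [ 576.2 -266.1  198.9] 0.6
s2 [ 562.8 -232.4  103.4] 0.3
s3 [ 530.1 -139.5  137. ] 0.4
pose [ 6.23049e+02 -1.77190e+02 -1.22000e+00 -4.31000e-01] [[0.6, -0.2, -4.0], [0.1, 0.1, -5.9], [-0.5, 0.0, -3.0], [0.4, 0.4, -5.6], [-0.6, -0.3, -2.9]]
pose2 [ 6.24477e+02 -1.78031e+02 -1.22000e+00 -4.30000e-01] [0.7, -0.1, 0.8, 0.1, 0.4, 0.0, 0.2, -0.3, 0.7, -0.1, -0.3, 0.7, -0.6, 1.2, -0.2, 0.5, -0.5, 1.0, 0.0, 0.2]
```

```bash
cat >> h.py <<'E'
from scipy.spatial.transform import Rotation as Ro
X,Y,TH,W0=np.load("pose.npy") if __import__("os").path.exists("pose.npy") else (0,0,0,0)
def s2w(x,y,z):
    c,s=np.cos(TH),np.sin(TH); return [X+c*x-s*y,Y+s*x+c*y,z+65]
def quat(sgn=1):
    y=np.array([-np.sin(TH),np.cos(TH),0])*sgn; z=np.array([0,0,-1.]); return Ro.from_matrix(np.c_[np.cross(y,z),y,z]).as_quat()
E
python3 - <<'E'
from h import *
from bench import ctrl
for s in(1,-1):
    for p in [(0,42,285),(0,42,201),(88,42,201),(135,42,201),(38,42,201),(-65,-75,162),(25,-75,162)]:
        q=ctrl.ik(s2w(*p),quat(s)); print(s,p,np.round(s2w(*p)),None if q is None else np.round(q,2))
q0=ctrl.read_orientation()
for p in([171,437,330],[443,-155,330]):
    print(p,[None if (q:=ctrl.ik(p,o)) is None else np.round(q,2) for o in(q0,quat(1),quat(-1))])
E
```

```text
1 (0, 42, 285) [ 664. -164.  350.] [-0.3   0.67  1.05  0.95 -0.58  1.77  0.86]
1 (0, 42, 201) [ 664. -164.  266.] [-0.34  0.67  0.99  1.15 -0.54  1.59  0.88]
1 (88, 42, 201) [ 694. -246.  266.] [-0.15  0.81  1.04  0.94 -0.68  1.68  0.98]
1 (135, 42, 201) [ 710. -290.  266.] [-0.01  0.87  0.97  0.78 -0.69  1.72  0.98]
1 (38, 42, 201) [ 677. -199.  266.] [-0.28  0.75  1.06  1.06 -0.64  1.64  0.95]
1 (-65, -75, 162) [ 532. -143.  227.] [-0.55  0.31  0.95  1.62 -0.26  1.35  0.78]
1 (25, -75, 162) [ 563. -227.  227.] [-0.37  0.5   1.01  1.46 -0.42  1.41  1.01]
-1 (0, 42, 285) [ 664. -164.  350.] [-0.36  0.79  1.35  0.95 -0.81  1.85 -2.18]
-1 (0, 42, 201) [ 664. -164.  266.] [-0.44  0.84  1.35  1.15 -0.82  1.7  -2.12]
-1 (88, 42, 201) [ 694. -246.  266.] [-0.21  0.94  1.35  0.94 -0.93  1.78 -2.06]
-1 (135, 42, 201) [ 710. -290.  266.] [-0.07  1.    1.35  0.79 -1.01  1.82 -2.07]
-1 (38, 42, 201) [ 677. -199.  266.] [-0.34  0.88  1.35  1.07 -0.87  1.73 -2.09]
-1 (-65, -75, 162) [ 532. -143.  227.] [-0.77  0.52  1.37  1.62 -0.52  1.43 -2.14]
-1 (25, -75, 162) [ 563. -227.  227.] [-0.5   0.69  1.36  1.47 -0.67  1.52 -1.95]
[171, 437, 330] [array([-1.27,  0.02,  0.  ,  1.59, -0.  ,  1.53, -0.07]), array([-1.38,  0.01,  0.11,  1.6 , -0.  ,  1.53, -0.91]), array([-1.02,  0.03, -0.25,  1.58,  0.01,  1.53,  2.22])]
[443, -155, 330] [array([-0.6 , -0.02,  0.86,  1.62,  0.02,  1.53,  1.46]), array([-0.62, -0.02,  0.88,  1.62,  0.02,  1.53,  0.62]), array([-0.18, -0.  ,  0.45,  1.61,  0.  ,  1.53, -2.52])]
```

```bash
python3 - <<'E'
from h import *
from bench import ctrl,get_image
ctrl.close(20)
ctrl.move_straight([171,437,330],feed=250)
ctrl.move_joints([0.26,-0.0,0.0,1.61,0,1.53,0.62])
print(ctrl.read_time(),ctrl.read_eef_pos(),ctrl.read_opening())
ctrl.move_ptp(s2w(-3,42,285),quat(1))
p=ctrl.read_eef_pos();o=ctrl.read_orientation();im=get_image("wrist")
print(ctrl.read_time(),p,s2w(-3,42,285),o,quat(1),ctrl.read_qpos().round(2),ctrl.read_contact_force())
pickle.dump((p,o,im),open("w1.pkl","wb"))
t=get_image("scene");
a=cv2.resize(t["frame"][80:255,120:320],None,fx=2,fy=2,interpolation=2)
b=cv2.resize(im["frame"],(400,300)); print(np.round(im["T_tool_cam"],2))
cv2.imwrite("pics/w1.png",np.vstack([a[:290],b])[...,::-1])
E
```

```text
4.1083 [ 438.18580135 -148.28524994  329.93189267] -0.08316363962508745
5.0667 [ 662.54323208 -160.55917449  350.25266465] [np.float64(662.8923275803016), np.float64(-160.78966490480508), 350] [ 5.72802595e-01  8.19693343e-01 -8.90703048e-05  5.60545501e-05] [0.57296177 0.8195821  0.         0.        ] [ 0.2   0.51 -0.02  0.92  0.01  1.7   0.54] [-0.1680955  -0.79856473  0.33107731]
[[   0.     -0.96   -0.26   66.31]
 [   1.      0.      0.      0.6 ]
 [   0.     -0.26    0.96 -142.23]
 [   0.      0.      0.      1.  ]]
```

View pics/w1.png

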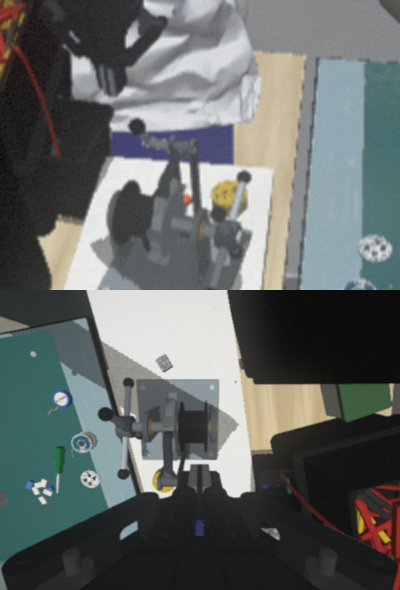

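The wrist view shows the stand below with nothing in the way. The scene crop shows the shut fingers just left of and above the pawl ball at (137,126). Pushing the pawl now.

```bash
python3 - <<'E'
from h import *
from bench import ctrl,get_image
ctrl.move_straight(s2w(-3,42,204),feed=120)
f0=ctrl.read_contact_force()
for x in (20,45,66):
    ctrl.move_straight(s2w(x,42,204),feed=60); print(x,(ctrl.read_contact_force()-f0).round(2))
ctrl.dwell(.3)
ctrl.move_straight(s2w(40,42,204),feed=120)
ctrl.move_straight(s2w(40,42,260),feed=150)
ctrl.move_straight(s2w(-66,-75,260),feed=200)
print(ctrl.read_time())
t=get_image("scene");tp=get_image("top")
for n,i in(("scene",t),("top",tp)): print(n,proj(i,[s2w(38,42,211),s2w(92,42,207),s2w(74*np.sin(W0),-75,100+74*np.cos(W0))]).round().tolist())
a=cv2.resize(t["frame"][120:260,140:270],None,fx=3,fy=3,interpolation=2)
b=cv2.resize(tp["frame"][70:210,170:300],None,fx=3,fy=3,interpolation=2)
cv2.imwrite("pics/w2.png",np.hstack([a,b])[...,::-1])
E
```

```text
20 [-0.55  0.67 -0.73]
45 [-0.69  1.68 -1.25]
66 [-0.2   0.37 -1.36]
9.675
scene [[188.0, 142.0], [197.0, 129.0], [228.0, 187.0]]
top [[234.0, 92.0], [261.0, 84.0], [222.0, 164.0]]
```

View pics/w2.png

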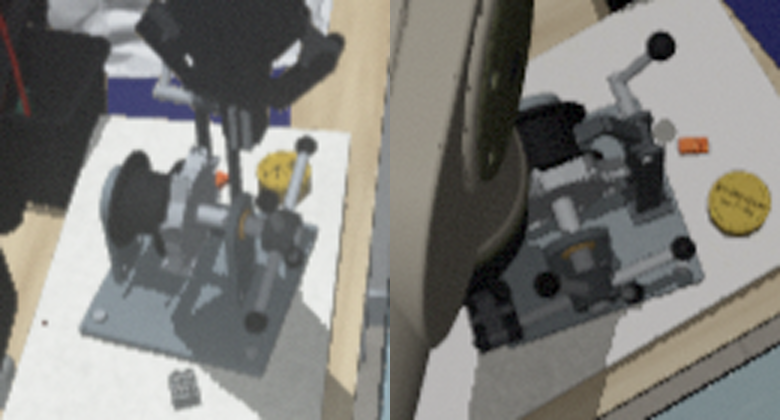

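The top view now has the pawl ball at (260,85), the predicted thrown-back place, and the spoke ball unmoved at (222,165). Next, push the spoke.

```bash
cat > snap.py <<'E'
from h import *
from bench import ctrl,get_image
def snap(name,w):
    t=get_image("scene");tp=get_image("top")
    L=lambda w,n:[s2w(74*np.sin(w+i*np.pi/2),-75,103+74*np.cos(w+i*np.pi/2)) for i in range(4)]
    for n,i in(("scene",t),("top",tp)):
        print(n,"pawl0,1",proj(i,[s2w(38,42,211),s2w(92,42,207)]).round(1).tolist(),"spokes",proj(i,L(w,n)).round(1).tolist())
    a=cv2.resize(t["frame"][120:260,140:270],None,fx=3,fy=3,interpolation=2)
    b=cv2.resize(tp["frame"][70:210,170:300],None,fx=3,fy=3,interpolation=2)
    cv2.imwrite(f"pics/{name}.png",np.hstack([a,b])[...,::-1]); pickle.dump((t,tp),open(name+".pkl","wb"))
E
python3 - <<'E'
from snap import *
ctrl.move_straight(s2w(-68,-75,260),feed=150)
ctrl.move_straight(s2w(-68,-75,163),feed=150)
f0=ctrl.read_contact_force()
for x in (-40,-20,6):
    ctrl.move_straight(s2w(x,-75,163),feed=60); print(x,(ctrl.read_contact_force()-f0).round(2))
ctrl.dwell(.2)
ctrl.move_straight(s2w(-25,-75,163),feed=150)
ctrl.move_straight(s2w(-25,-75,260),feed=200)
ctrl.move_straight(s2w(-110,-75,260),feed=250)
print(ctrl.read_time())
snap("w3",.365)
E
```

```text
-40 [ 0.95  0.05 -0.25]
-20 [0.26 0.57 1.09]
6 [0.17 0.89 0.11]
14.1917
scene pawl0,1 [[187.8, 141.8], [196.5, 128.6]] spokes [[236.1, 167.8], [241.7, 183.3], [230.7, 222.7], [223.6, 211.3]]
top pawl0,1 [[234.3, 92.2], [260.5, 84.0]] spokes [[249.4, 154.4], [267.7, 157.4], [228.0, 175.1], [206.1, 174.2]]
```

View pics/w3.png

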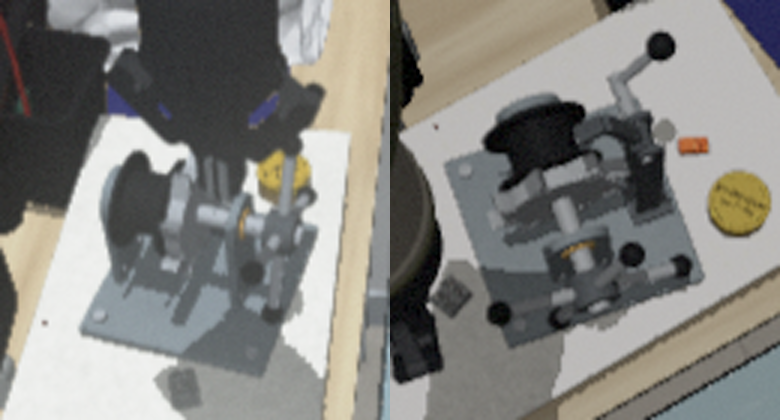

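The wheel now stands where predicted for one notch: the top-view spoke balls are at (250,155), (267,159) and (207,175), against a predicted (249,154), (268,157) and (206,174). I'll put a number on the wheel angle and check how close the bag is before going round to the right of the pawl ball.

```bash
python3 - <<'E'
from snap import *
from scipy.optimize import minimize_scalar
t,tp=pickle.load(open("w3.pkl","rb"))
m=np.array([(250.3,155),(267.3,158.7),(206.7,174.7)])
def pr(w): return proj(tp,[s2w(74*np.sin(w+i*np.pi/2),-75,103+74*np.cos(w+i*np.pi/2)) for i in(0,1,3)])
r=minimize_scalar(lambda w:((pr(w)-m)**2).sum(),bounds=(0,.8),method="bounded");print("wheel",r.x-(-.42),(pr(r.x)-m).round(1).tolist())
d=pickle.load(open("im0.pkl","rb"))
print("bag",[(p.round(),round(e)) for p,e in (tri(d["top"],(372,98),d["scene"],(243,140)),tri(d["top"],(303,14),d["scene"],(156,97)))])
g=[s2w(124,42,z) for z in(201,275)]+[s2w(167,y,275) for y in(0,85)]
print("grip",np.round(g).tolist(),proj(tp,g).round().tolist(),proj(t,g).round().tolist())
E
```

```text
wheel 0.8125622711087073 [[0.0, -0.9], [0.0, -1.0], [-0.4, -0.7]]
bag [(array([ 777., -551.,  -14.]), 8), (array([ 889., -330.,  228.]), 43)]
grip [[707.0, -280.0, 266.0], [707.0, -280.0, 340.0], [682.0, -335.0, 340.0], [762.0, -306.0, 340.0]] [[276.0, 80.0], [278.0, 64.0], [309.0, 77.0], [292.0, 35.0]] [[202.0, 122.0], [199.0, 97.0], [222.0, 89.0], [188.0, 83.0]]
```

```bash
python3 - <<'E'
from snap import *
ctrl.move_straight(s2w(-40,42,270),feed=250)
ctrl.move_straight(s2w(126,42,270),feed=250)
print(ctrl.move_straight(s2w(126,42,201),feed=120,stop_force=10))
f0=ctrl.read_contact_force()
for x in (105,85,71):
    ctrl.move_straight(s2w(x,42,201),feed=60); print(x,(ctrl.read_contact_force()-f0).round(2))
ctrl.dwell(.3)
ctrl.move_straight(s2w(95,42,201),feed=150)
ctrl.move_straight(s2w(95,42,280),feed=200)
ctrl.move_straight(s2w(-90,-120,300),feed=300)
ctrl.move_straight([470,-60,330],feed=300)
print(ctrl.read_time())
snap("w4",.3925)
E
```

```text
False
105 [-0.65 -0.93  0.21]
85 [-0.54  0.46 -0.54]
71 [-0.62 -0.1   0.33]
20.6667
scene pawl0,1 [[187.8, 141.8], [196.5, 128.6]] spokes [[236.4, 167.5], [241.6, 184.0], [230.4, 223.1], [223.7, 210.5]]
top pawl0,1 [[234.3, 92.2], [260.5, 84.0]] spokes [[250.3, 154.1], [267.3, 157.7], [227.2, 175.4], [206.3, 174.0]]
```

View pics/w4.png

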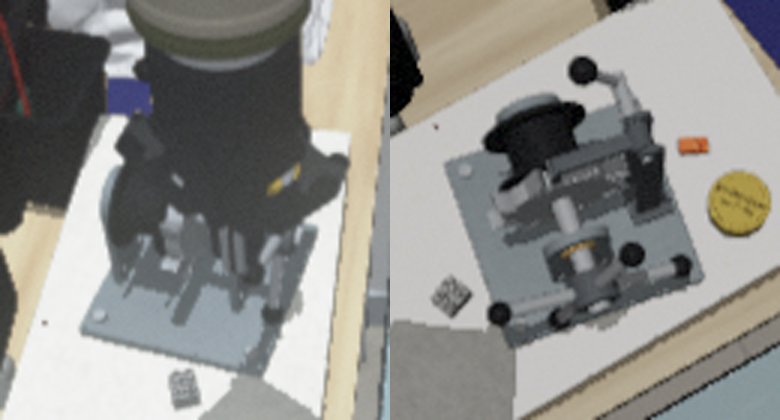

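```bash
python3 - <<'E'
from h import *
d=pickle.load(open("im0.pkl","rb"))["top"];_,tp=pickle.load(open("w4.pkl","rb"))
for i in(d,tp):
    c=i["frame"][86:101,227:241].max(2)<70; v,u=np.nonzero(c); print(u.mean()+227,v.mean()+86,len(u))
E
```

```text
233.8939393939394 93.12121212121212 66
233.8939393939394 93.12121212121212 66
```

The pawl ball is back in exactly its starting place, so the pawl is fully home one notch on. Handing in.

```bash
python3 -c "
from bench import ctrl
print(ctrl.close_job(), ctrl.read_time())"
```

```text
the job is handed in; nothing more can be done
the job is handed in; nothing more can be done
```

The job is done and handed in, at about 21 s on the robot's clock: the pawl was thrown open, the wheel let back one notch (measured about 0.81 rad against 0.785), and the pawl is fully home, its ball back on its starting pixel in the top view; the verdict was not shown.

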